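# Roll down the cap strip of a deep-well plate

## Robot

A 6-joint arm with a two-finger parallel gripper is mounted at the origin on the work surface. World frame = base frame: x ahead of the robot, y to its left, z up, the work surface at z = 0. Lengths are in m, angles in rad, forces in N, time in s.
With the tool pointing down it reaches from about 0.25 to 0.725 m from the base axis. Payload 4 kg.
Tool frame: the origin (TCP) lies between the finger pads; the fingertips stand 8 mm ahead of it and the grasp point (between the pads) lies 11 mm behind it; z points along the fingers, y is the direction in which the jaws open and shut (so a half turn about z gives the same grasp; the last joint's range is limited). The gripper opens to 85 mm and grips with 20 to 120 N. Pads are 22 mm wide; open, the fingers measure 114 mm over their backs; the gripper's body (76 mm by 85 mm) begins 54 mm behind the grasp point. The pads swing forward as they close: fully open they stand 13 mm farther back than shut.
Start: joints at [1.25, 0.241, 0.005, 1.335, 0, 1.571], TCP at [0.158, 0.474, 0.239] pointing down, gripper open.
Joint ranges: [-2.72, 2.72], [-1.05, 1.87], [-1.09, 1.28], [-1.99, 2.15], [-1.42, 1.44], [-3.14, 3.14]. Speed limits (rad/s): [2.79, 2.79, 3.14, 3.14, 3.14, 3.14].

## Interface

Orientations are given as a unit quaternion [x, y, z, w].
In Python, from workcell import * gives the robot as it stands.
- The arm moves only by the tool send_rows, never from a script. Its argument "increments" is a list that holds one entry, the list of rows, each a list of 6 numbers: the shift along the tool's x, y, z in units of 50 mm (1.0 is 50 mm), then the turn, a rotation vector about the tool's x, y, z in units of 10 degrees (1.0 is 10 degrees). In form: [[[x, y, z, ax, ay, az], ...]]. A call has 1 to 8 rows; each row shifts and turns the commanded pose from where the row before left it, along the tool's axes as they then stand; what a row does not reach is not made up. A row lasts 1/8 s, in which the tool goes at most 62.5 mm and 10.7 degrees, less where a joint would pass 70% of its speed; a pose out of reach is approached as far as the arm can. A call with a number of a shift or a turn outside -1 to 1 is refused whole. A call with a gripper value outside its range is refused whole. "grip" is the closure, from 0 (fully open) to 1 (shut), set as the call begins (left out, the last holds). The fingers move at their own pace and stop on an object; the grip force is fixed at half the most. Time passes only in rows, so rows that do not move let the fingers close. It gives the time, the measured TCP pose, the force and the opening at its end, in the units of the state.
- get_obs(): the state, without advancing time (a new reading comes with each control period).
- camera(name): name is "side" or "top"; returns a dict with "color" (420x560x3 uint8, red, green, blue), "z_map" (420x560 float32, m along the optical axis (not along the pixel's ray), 0 where there is no reading), "intrinsics" (3x3 intrinsics, pixels), "dist" ([k1, k2, p1, p2, k3] as OpenCV has them; the pictures are not rectified), "pose" (4x4, takes a point from camera to world coordinates). Camera axes: x right, y down, z forward; pixel columns grow to the right and rows downward; lengths in m; the calibration is good to about 2 mm. A picture is of the moment at which its call begins.
- job_done(): hands the job in, once; it reports no verdict.
The state is a dict: "clock": time; "joint_pos": joint angles; "joint_vel": joint speeds; "tau": joint torques, N m; "eef_pos": TCP position; "tool_rot": TCP orientation; "ft_force": force on the tool from outside, world axes, zero at the start; "ft_torque": the same for the moment, N m; "grip_width": finger opening in m.
Only numpy, scipy, OpenCV 4.12 (cv2) and the standard library are available. Lean on these libraries where they do the work, as an engineer would, in place of code of your own. Each camera call takes 0.05 s, during which the arm holds its last target.

## Task

Lift the hand roller up and off its stand and roll it along the strip of caps at the edge of the deep-well plate, from one end to the other, pressing firmly enough that all six caps go fully down, yet never leaning so hard (30 N) that the plate cracks. Only the roller may touch the plate and its station. Then hang the roller back in its stand as it was, let go, and leave the other things on the bench where they are.

Things in the scene. Friction and masses are not known exactly. Their poses are not given: they have to be found in the camera images.
- roller: Hand roller, 165 mm tall, 0.4 kg, hanging upright in the stand at the start. Origin: lowest point of the wheel when upright; z runs up the handle, x along the wheel's axle (it rolls along its own y). From below: black rubber wheel 48 mm diameter, 24 mm wide; steel fork 39 mm (x) by 22 mm (y) up to 61 mm; round neck 16 mm diameter up to 94 mm; then collar and handle.
- roller_collar (a point): Centre of the underside of the roller's round grey collar, 94 mm above the roller's origin. Collar 46 mm diameter, 7 mm thick.
- roller_handle (a point): Middle of the roller's grey block handle, 133 mm above its origin. The handle is 34 mm (roller's x) by 24 mm (roller's y) and spans 101 to 165 mm. Grip it across the 24 mm, fingertips just above the collar, which then takes the push.
- wheel (a joint): Turn of the roller's wheel in rad, 0 at the start, either direction; turns freely.
- stand: Roller stand, fixed. Origin on the bench under the hanging place; white base 150 mm (x from -60 to +90) by 110 mm, 12 mm thick. Two level steel prongs run along x from a post (x = +72 mm, 117 mm high) to free ends at x = -32 mm: gap 30 mm, each 9 mm wide and 8 mm thick, top at 125 mm. The roller's neck hangs in the gap, its collar on the prongs.
- stand_seat (a point): Middle of the prongs' top, 125 mm above the stand's origin: the collar's underside centre belongs here. Stops 10 mm high, 5 mm thick, at x = -29.5 and +29.5 mm on the prongs: raise the roller over 10 mm (at most 20), then move it along the stand's -x to take it out, and the reverse to put it back. Its fork and wheel do not pass the gap from above.
- station: Plate sealing station, fixed; white base 125 mm (x) by 165 mm (y), origin at the centre of its underside. It carries a white 24-well plate, 85 mm (x) by 128 mm (y), on springs: pushed with more than about 4 N it gives way 1 mm per 4 N (14 mm at most) and comes back when let go. It cracks at 30 N.
- strip_start (a point): Point on the bench plane under the centre of cap 0, at x = -27 mm, y = -45 mm in the station's frame. From here a strip of six linked square white caps, 17 mm wide, one every 18 mm, runs along the plate's edge. Each cap needs 6 to 12 N to go down 5 mm into its well and stays where it is pushed; seated cap tops still stand 5 mm above the plate.
- strip_end (a point): Point on the bench plane under the centre of cap 5, at x = -27 mm, y = +45 mm in the station's frame. The plate's height and slope were set by hand and are not reported: while up, the cap tops stand anywhere from 92 to 109 mm above the bench, and the strip slopes along y by up to 1.7 degrees either way. Find it by touch.
- cap_0 (a joint): How far cap 0 (centre y = -45 mm in the station's frame) has been pushed into its well, in m, relative to the plate: 0 fully up, 0.005 fully down.
- cap_1 (a joint): How far cap 1 (centre y = -27 mm in the station's frame) has been pushed into its well, in m, relative to the plate: 0 fully up, 0.005 fully down.
- cap_2 (a joint): How far cap 2 (centre y = -9 mm in the station's frame) has been pushed into its well, in m, relative to the plate: 0 fully up, 0.005 fully down.
- cap_3 (a joint): How far cap 3 (centre y = 9 mm in the station's frame) has been pushed into its well, in m, relative to the plate: 0 fully up, 0.005 fully down.
- cap_4 (a joint): How far cap 4 (centre y = 27 mm in the station's frame) has been pushed into its well, in m, relative to the plate: 0 fully up, 0.005 fully down.
- cap_5 (a joint): How far cap 5 (centre y = 45 mm in the station's frame) has been pushed into its well, in m, relative to the plate: 0 fully up, 0.005 fully down.
- bottle: Bystander: brown glass bottle, 60 mm diameter, 130 mm tall, origin at the centre of its underside.
- tip_box: Bystander: grey tip box with clear lid, 117 by 80 by 67 mm, origin at the centre of its underside.
- beaker: Bystander: glass beaker, 64 mm diameter, 85 mm tall, origin at the centre of its underside.
- jar: Bystander: glass jar with white lid, 68 mm diameter, 85 mm tall, origin at the centre of its underside.
- tube_rack: Bystander: white rack of eight tubes, 70 by 160 mm, 78 mm tall, origin at the centre of its underside.
- pipette: Bystander: white pipette lying on the bench, 230 mm long, 26 mm high, origin under its middle.
- tub: Bystander: white bowl, 90 mm diameter, 60 mm tall, origin at the centre of its underside.
Mind the look-alikes: they are no part of the job. Leave any pink look-alike of the roller alone.

How it is judged:
By the outcome, as a careful person would: the job done as asked, in the order asked, and still so for the second after the job is handed in, with the robot touching nothing.
It also fails if it takes over 72 s, if anything falls off the work surface, if the arm or the gripper's body presses on something with over 40 N, if the wrist force passes 120 N, or if a joint passes its speed limit or range.

## Working session

There is one attempt and no reset: what is moved stays moved. The work goes in short steps, Python scripts to look and compute and a tool call to move; the robot and the scene stay as the last step left them, time stands still between calls to the robot, and variables do not carry over. Pictures are saved under pics/ and viewed, and the job is handed in when it is done.

Besides the shell and the picture viewer there is one more tool, called after "Request:" as name(argument=value, ...), one argument or row to a line, values as JSON. send_rows: Moves the arm, as the interface text tells. Its arguments: {"type":"object","properties":{"increments":{"type":"array"},"grip":{"type":"number"}},"required":["increments"]}

```bash
ls; mkdir -p pics
python3 - <<'E'
from workcell import *
import cv2, numpy as np, pickle
print(get_obs())
d={}
for n in ["side","top"]:
    c=camera(n); d[n]=c
    cv2.imwrite(f"pics/{n}0.png",cv2.cvtColor(c["color"],cv2.COLOR_RGB2BGR))
    print(n,c["intrinsics"],c["dist"],c["pose"])
pickle.dump(d,open("cams0.pkl","wb"))
E
```

```text
pics
{'clock': 0.0, 'joint_pos': array([1.24998096e+00, 2.41433809e-01, 3.74101707e-03, 1.33520319e+00,
       3.41112191e-06, 1.57080096e+00]), 'joint_vel': array([-0.00111274,  0.00081015,  0.0004854 ,  0.0016738 ,  0.00052525,
        0.00274242]), 'tau': array([-1.56483829e-04, -3.72315109e+01,  2.52408725e+01,  1.70188030e-02,
        4.60628416e-05,  1.46455307e-05]), 'eef_pos': array([0.15747724, 0.47391176, 0.23840895]), 'tool_rot': array([ 1.59722870e-01,  9.87161336e-01, -1.03607742e-03, -1.69360311e-04]), 'ft_force': array([0.1614298 , 0.44339579, 0.33290528]), 'ft_torque': array([0.00867963, 0.02440722, 0.04883646]), 'grip_width': 0.08539800364370319}
side [[484.88831461   0.         278.07057974]
 [  0.         484.88831461 219.54509497]
 [  0.           0.           1.        ]] [-0.12807492  0.          0.          0.          0.        ] [[ 0.9668018  -0.18028978  0.18107974  0.32800536]
 [-0.25511691 -0.64088601  0.7240031  -0.93233984]
 [-0.01447888 -0.746164   -0.66560472  0.98955675]
 [ 0.          0.          0.          1.        ]]
top [[422.39169075   0.         273.43707421]
 [  0.         422.39169075 206.70015085]
 [  0.           0.           1.        ]] [-0.08079689  0.          0.          0.          0.        ] [[-0.02723113 -0.99330095  0.11230174  0.46309253]
 [-0.99962832  0.02691304 -0.00434773 -0.00482401]
 [ 0.00129622 -0.1123784  -0.99366464  1.26871094]
 [ 0.          0.          0.          1.        ]]
```

View pics/side0.png

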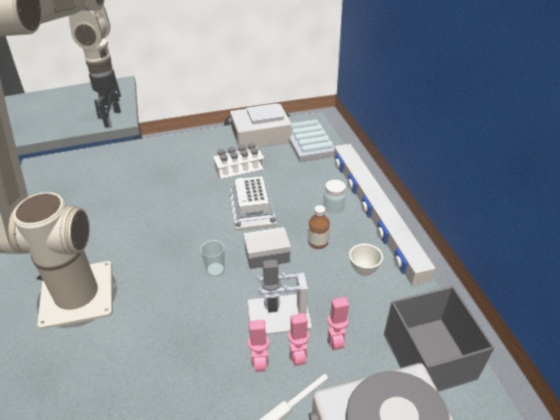

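View pics/top0.png

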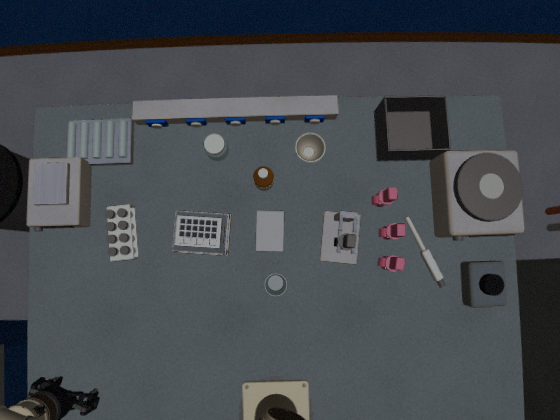

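The grey roller hangs in the white stand (side 272,290; top 347,241). The three pink look-alikes (top 385,196 / 392,231 / 391,263) stand apart from it. The station is at top (202,232). I'll check both in enlarged crops.

Run:
```python
import cv2,numpy as np
s=cv2.imread("pics/side0.png");t=cv2.imread("pics/top0.png")
a=cv2.resize(s[240:345,230:360],None,fx=5,fy=5,interpolation=cv2.INTER_CUBIC)
cv2.imwrite("pics/c_side_stand.png",a)
b=cv2.resize(t[200:275,310:410],None,fx=7,fy=7,interpolation=cv2.INTER_CUBIC)
cv2.imwrite("pics/c_top_stand.png",b)
c=cv2.resize(t[200:265,160:240],None,fx=8,fy=8,interpolation=cv2.INTER_CUBIC)
cv2.imwrite("pics/c_top_stn.png",c)
c=cv2.resize(s[165:240,215:295],None,fx=8,fy=8,interpolation=cv2.INTER_CUBIC)
cv2.imwrite("pics/c_side_stn.png",c[:600])
```

```text
(no output)
```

View pics/c_side_stand.png

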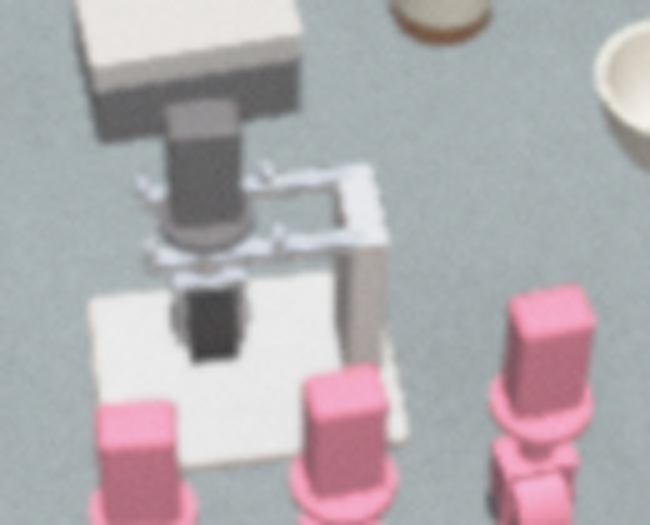

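View pics/c_top_stand.png

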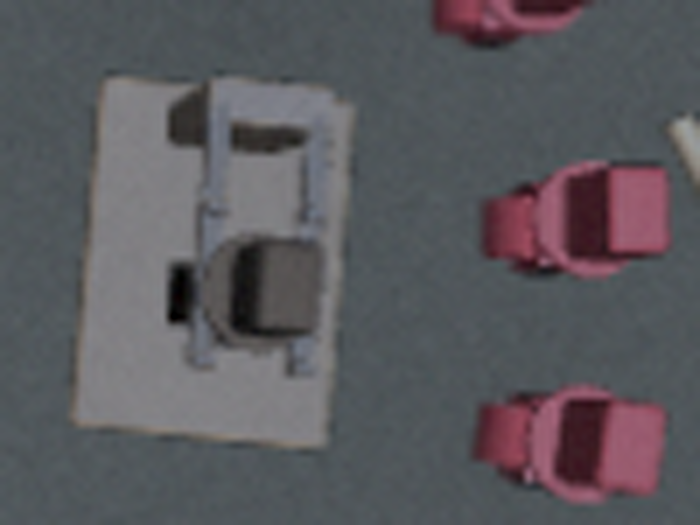

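View pics/c_top_stn.png

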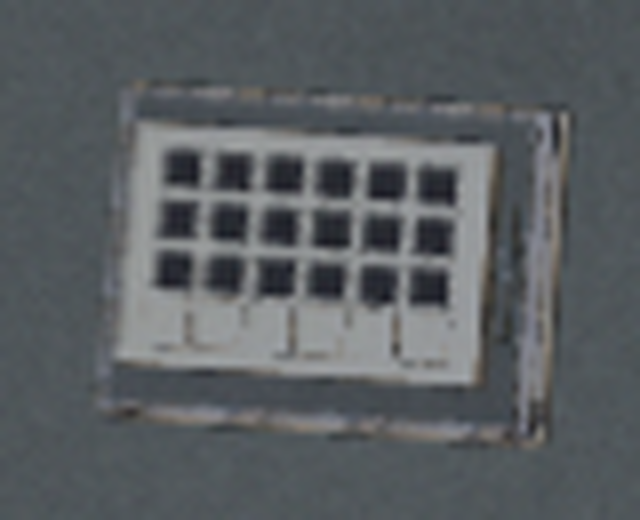

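View pics/c_side_stn.png

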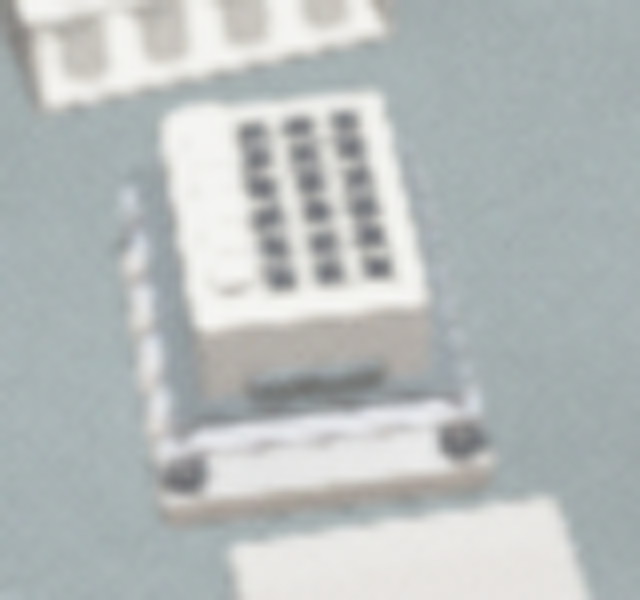

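```bash
cat > h.py <<'E'
import cv2, numpy as np, pickle
def rays(c,uv):
    uv=np.asarray(uv,float).reshape(-1,1,2)
    n=cv2.undistortPoints(uv,c["intrinsics"],np.array(c["dist"])).reshape(-1,2)
    d=np.c_[n,np.ones(len(n))]@c["pose"][:3,:3].T
    return c["pose"][:3,3],d
def plane(c,uv,z):
    o,d=rays(c,uv); return o+d*((z-o[2])/d[:,2])[:,None]
def cloud(c):
    h,w=c["z_map"].shape
    u,v=np.meshgrid(np.arange(w),np.arange(h))
    o,d=rays(c,np.c_[u.ravel(),v.ravel()])
    P=o+d*c["z_map"].reshape(-1,1)
    P[c["z_map"].ravel()==0]=np.nan
    return P.reshape(h,w,3)
def proj(c,P):
    T=np.linalg.inv(c["pose"]); r,_=cv2.Rodrigues(T[:3,:3])
    return cv2.projectPoints(np.asarray(P,float).reshape(-1,1,3),r,T[:3,3],c["intrinsics"],np.array(c["dist"]))[0].reshape(-1,2)
E
python3 - <<'E'
from h import *
d=pickle.load(open("cams0.pkl","rb"))
c=d["top"];P=cloud(c)
print("bench",P[300,100:250:40],"\nstand base",P[262,328],P[220,328],"\nhandle",P[241,352],"\nplate",P[246,180],P[246,215])
for n,(r0,r1,c0,c1) in {"stand":(205,268,312,365),"stn":(205,262,165,240)}.items():
    Z=P[r0:r1,c0:c1,2]
    np.set_printoptions(linewidth=250)
    print(n);print((Z[::3,::2]*1000).round())
E
```

```text
bench [[ 3.38917518e-01  5.17552483e-01  5.23967451e-05]
 [ 3.37465073e-01  3.94437872e-01  2.57413770e-03]
 [ 3.35368419e-01  2.74167624e-01  2.74740453e-03]
 [ 3.32533776e-01  1.55579445e-01 -3.96069813e-04]] 
stand base [ 0.43582229 -0.16911687 -0.00258736] [ 0.56055285 -0.17193289  0.01420269] 
handle [ 0.49125089 -0.20695033  0.19483235] 
plate [0.49412738 0.2633418  0.04622532] [0.49086838 0.15717282 0.0791539 ]
stand
[[ -1.   4.   1.   3.  -1.  -1.  -0.   2.   2.   3.  -6.   1.   5.   2.   0.   1.  -1.  -3.   2.  -1.   3.  -0.  -3.   2.   2.  -3.   2.]
 [  2.  -0.  -0.   4.  -4.  -2.  -2.   1.  -4.  -2.  -1.  -2.   3.  -2.   1.  -2.  -4.   0.   2.   1.   2.  -4.  -0.   2.  -1.   1.  -1.]
 [ -1.  -1.   1.   3.   3.   3.   8.   7.  10.   8.   4.   2.  -2.  -4. 124. 124. 127. 122.  -0.   2.   2.   6.  -3.  -1.   2.   9.  -0.]
 [ -3.   1.   1.  -0.   0.  -1.  11.  11.  16.  14.  11.  13.  63.  98. 124. 122. 126. 125. 126. 125. 123. 127. 126.  10.  -2.   3.   4.]
 [  2.  -0.   3.  -1.  -4.   1.  11.  12.  14.  16.  10.  21.  65.  97. 123. 121. 127. 121. 127. 126. 126. 126. 128.   9
[... 5198 characters left out ...]
 51.  47.  47.  50.  48.  50.  49.  45.  47.  54.  51.  48.  49.  47.  45.  49.  37.  17.  -5.  -0.  -0.   4.   3.  -3.]
 [ -3.   0.  -1.  -0.   2.  -1.   0.   6.  -1.  -2.  -3.  -1.  -3.   5.  13.  17.  16.  14.  17.  17.  15.  19.  37.  37.  36.  40.  35.  39.  35.  36.  39.  14.  -3.   1.   0.   1.  -1.  -0.]
 [ -4.   1.  -2.   4.  -1.   0.  -5.  -1.   0.   1.   2.  -1.  -1.  -0.  -3.  -1.   1.   1.  -4.  -0.  -2.   3.  -6.  -0.   3.   0.   1.  -2.  -1.  -2.  -2.   0.  -2.  -0.   0.   2.   3.   4.]
 [ -2.  -5.  -0.  -0.  -2.  -0.   3.  -0.  -1.  -3.   3.   1.  -1.   1.  -4.  -1.  -4.  -1.   1.   2.  -1.   4.   5.   4.   2.   2.  -4.   0.  -2.   0.  -0.  -3.  -2.  -4.  -3.  -4.   2.   3.]]
```

Run:
```python
from h import *
d=pickle.load(open("cams0.pkl","rb"))
def rect(P,m,name):
    q=P[m][:,:2]; r=cv2.minAreaRect((q*1000).astype(np.float32)); print(name,len(q),np.round(r[0],1),np.round(r[1],1),round(r[2],2),"mean",q.mean(0).round(4))
for n,(st,sn) in {"top":((slice(205,268),slice(312,365)),(slice(203,262),slice(165,240))),"side":((slice(240,345),slice(240,320)),(slice(165,235),slice(215,290)))}.items():
    c=d[n];P=cloud(c);A=P[st];B=P[sn]
    z=A[...,2]; xy=A[...,:2]
    lim=(A[...,1]<-.10)&(A[...,0]>.40)&(A[...,0]<.62)&(A[...,1]>-.29)
    print(n)
    rect(A,(z>.007)&(z<.018)&lim,"standbase"); rect(A,(z>.186)&(z<.205)&lim,"handle top")
    m=(z>.186)&(z<.205)&lim; print(" ztop",np.median(z[m]))
    rect(A,(z>.117)&(z<.14)&lim,"prongs")
    z=B[...,2];
    rect(B,(z>.077)&(z<.1),"plate"); rect(B,(z>.008)&(z<.11),"station all"); 
    # wells
    g=cv2.cvtColor(c["color"],cv2.COLOR_RGB2GRAY)[sn]
    mz=(z>.075)&(z<.1)
    big=cv2.resize(g,None,fx=4,fy=4,interpolation=cv2.INTER_CUBIC)
    mzb=cv2.erode(cv2.resize(mz.astype(np.uint8),None,fx=4,fy=4,interpolation=cv2.INTER_NEAREST),np.ones((7,7)))
    thr=110
    mk=((big<thr)&(mzb>0)).astype(np.uint8)
    k,l,s,ce=cv2.connectedComponentsWithStats(mk)
    ok=[i for i in range(1,k) if s[i,4]>100]
    uv=np.array([(ce[i]+.5)/4-.5+[sn[1].start,sn[0].start] for i in ok])
    W=plane(c,uv,.0845)
    print(len(ok)); print(np.c_[W[:,:2].round(4),[s[i,4] for i in ok]])
    pickle.dump(W,open(f"wells_{n}.pkl","wb"))
```

```text
top
standbase 1192 [ 504.8 -206.8] [128.9 196.8] 75.51 mean [ 0.5022 -0.1972]
handle top 133 [ 492.8 -204.1] [24.  34.5] 81.78 mean [ 0.4926 -0.2034]
 ztop 0.19521826249353613
prongs 388 [ 518.9 -207.4] [ 49.9 113. ] 82.42 mean [ 0.5265 -0.2046]
plate 1389 [533.6 205.3] [129.5  85.8] 84.84 mean [0.5332 0.2048]
station all 2365 [539.9 190.3] [190.4 140.6] 84.93 mean [0.5303 0.1974]
18
[[5.649e-01 2.471e-01 3.280e+02]
 [5.626e-01 2.298e-01 3.830e+02]
 [5.613e-01 2.117e-01 3.870e+02]
 [5.594e-01 1.939e-01 3.880e+02]
 [5.579e-01 1.756e-01 3.910e+02]
 [5.556e-01 1.569e-01 3.390e+02]
 [5.464e-01 2.495e-01 3.840e+02]
 [5.449e-01 2.313e-01 3.820e+02]
 [5.430e-01 2.135e-01 3.850e+02]
 [5.416e-01 1.954e-01 4.030e+02]
 [5.388e-01 1.781e-01 3.060e+02]
 [5.381e-01 1.594e-01 3.930e+02]
 [5.285e-01 2.509e-01 3.840e+02]
 [5.264e-01 2.331e-01 4.120e+02]
 [5.251e-01 2.152e-01 4.110e+02]
 [5.235e-01 1.972e-01 3.840e+02]
 [5.203e-01 1.783e-01 3.110e+02]
 [5.203e-01 1.612e-01 4.100e+02]]
side
standbase 1196 [ 505.6 -207.5] [112.7 148.6] 82.13 mean [ 0.4994 -0.207 ]
handle top 150 [ 490.2 -206.1] [28.5 34
[... 413 characters left out ...]
2])[:,None]
        ~~~~^^^^^^
  File "h.py", line 4, in rays
    n=cv2.undistortPoints(uv,c["intrinsics"],np.array(c["dist"])).reshape(-1,2)
      ~~~~~~~~~~~~~~~~~~~^^^^^^^^^^^^^^^^^^^^^^^^^^^^^^^^^^^^^^^^
cv2.error: OpenCV(4.12.0) /io/opencv/modules/calib3d/src/undistort.dispatch.cpp:347: error: (-215:Assertion failed) CV_IS_MAT(_src) && CV_IS_MAT(_dst) && (_src->rows == 1 || _src->cols == 1) && (_dst->rows == 1 || _dst->cols == 1) && _src->cols + _src->rows - 1 == _dst->rows + _dst->cols - 1 && (CV_MAT_TYPE(_src->type) == CV_32FC2 || CV_MAT_TYPE(_src->type) == CV_64FC2) && (CV_MAT_TYPE(_dst->type) == CV_32FC2 || CV_MAT_TYPE(_dst->type) == CV_64FC2) in function 'cvUndistortPointsInternal'
```

Run:
```python
from h import *
d=pickle.load(open("cams0.pkl","rb"))
W=pickle.load(open("wells_top.pkl","rb"))
# station fit: rows 6 wells, rows x=27,9,-9 ; y from +45 to -45
M=np.array([[x,y] for x in (27,9,-9) for y in (45,27,9,-9,-27,-45)])/1000.
A,inl=cv2.estimateAffinePartial2D(M,W[:,:2].copy(),ransacReprojThreshold=.004)
s=np.hypot(A[0,0],A[1,0]); yaw=np.degrees(np.arctan2(A[1,0],A[0,0]))
print("station wells: origin",A[:,2],"yaw",yaw,"scale",s)
for nm,p in (("start",(-.027,-.045)),("end",(-.027,.045))): print(nm,A@[*p,1])
for n in ("top","side"):
    c=d[n];P=cloud(c).reshape(-1,3)
    R=np.array([[np.cos(np.radians(yaw)),-np.sin(np.radians(yaw))],[np.sin(np.radians(yaw)),np.cos(np.radians(yaw))]])
    q=(P[:,:2]-A[:,2])@R
    m=(abs(q[:,0]+.027)<.0065)&(abs(q[:,1])<.05)&(P[:,2]>.08)&(P[:,2]<.11)
    cf=np.polyfit(q[m,1],P[m,2],1);print(n,"captop z0, slope deg",cf[1],np.degrees(cf[0]),m.sum(), "ends",np.polyval(cf,[-.045,.045]))
    m=(abs(q[:,0]-.01)<.025)&(abs(q[:,1])<.05)&(P[:,2]>.07)&(P[:,2]<.1)
    cf=np.polyfit(q[m,1],P[m,2],1);print("  plate",cf[1],np.degrees(cf[0]),m.sum())
    # stand
    z=P[:,2]; lim=(P[:,1]<-.12)&(P[:,1]>-.27)&(P[:,0]>.43)&(P[:,0]<.60)
    for nm,a,b in (("base",.008,.016),("prong",.119,.141),("handle",.188,.203)):
        mm=lim&(z>a)&(z<b); r=cv2.minAreaRect((P[mm][:,:2]*1000).astype(np.float32)); print("  ",nm,mm.sum(),np.round(r[0],1),np.round(r[1],1),round(r[2],2))
    # pinks
    hsv=cv2.cvtColor(c["color"],cv2.COLOR_RGB2HSV).reshape(-1,3)
    pk=(hsv[:,0]>160)&(hsv[:,1]>90)&(z>.1)
    k,l,st,ce=cv2.connectedComponentsWithStats(pk.reshape(420,560).astype(np.uint8))
    for i in range(1,k):
        if st[i,4]>30:
            X=P[(l.ravel()==i)&(z>.1)]; print("   pink",X[:,:2].mean(0).round(3),X.max(0).round(3),X.min(0).round(3))
```

```text
station wells: origin [0.53312271 0.20521218] yaw -5.5722486441978845 scale 1.0063897640458965
start [0.50168113 0.16277712]
end [0.51047605 0.25292419]
top captop z0, slope deg 0.09410286073779695 0.05692825160023176 165 ends [0.09405815 0.09414757]
  plate 0.08577685148932039 1.0323762977228697 631
   base 1077 [ 509.2 -206.6] [110.9 149.9] 82.72
   prong 383 [ 518.9 -207.6] [ 49.6 113. ] 82.42
   handle 130 [ 492.8 -204. ] [23.9 34.5] 81.39
   pink [ 0.614 -0.32 ] [ 0.633 -0.303  0.17 ] [ 0.594 -0.338  0.1  ]
   pink [ 0.518 -0.337] [ 0.538 -0.32   0.17 ] [ 0.498 -0.356  0.1  ]
   pink [ 0.431 -0.329] [ 0.452 -0.313  0.17 ] [ 0.41  -0.349  0.1  ]
side captop z0, slope deg 0.09339463831394339 2.0941896933123374 90 ends [0.09174987 0.09503941]
  plate 0.0852069566886013 0.694128146049682 348
   base 1147 [ 505.7 -207.6] [112.3 145.8] 84.17
   prong 539 [ 516.  -208.7] [ 51.3 113. ] 82.54
   handle 142 [ 490.2 -206.1] [28.5 34.8] 89.37
   pink [ 0.61  -0.338] [ 0.628 -0.319  0.165] [ 0.595 -0.341  0.1  ]
   pink [ 0.512 -0.354] [ 0.53  -0.341  0.166] [ 0.497 -0.358  0.1  ]
   pink [ 0.425 -0.348] [ 0.443 -0.33   0.163] [ 0.409 -0.353  0.1  ]
```

Side crop: the grey roller, the only one of its colour, hangs between the steel prongs (its handle is at side 272,272 and top 352,241). The pink ones stand ≥110 mm away at y≈-0.33. Depth sizes agree: handle 24×34.5 mm with top at 0.195, and prongs 113×50 mm.

```bash
cat >> h.py <<'E'
from scipy.spatial.transform import Rotation as Ro
def go(target,yaw=None,o=None):
    """remaining shift in tool units, and turn needed so tool y points at 'yaw' deg, z down"""
    from workcell import get_obs
    o=o or get_obs()
    R=Ro.from_quat(o["tool_rot"]).as_matrix()
    s=R.T@(np.array(target)-o["eef_pos"])/.05
    print("t",round(o["clock"],2),"pos",o["eef_pos"].round(4),"yawy",round(np.degrees(np.arctan2(R[1,1],R[0,1])),2),"zaxis",R[:,2].round(4),"F",o["ft_force"].round(2),"w",round(o["grip_width"],4))
    print("shift units",s.round(3))
    if yaw is not None:
        y=np.radians(yaw);Y=np.array([np.cos(y),np.sin(y),0]);Z=np.array([0,0,-1.]);X=np.cross(Y,Z)
        D=np.c_[X,Y,Z]
        print("turn units",(Ro.from_matrix(R.T@D).as_rotvec(degrees=True)/10).round(3))
        print("shift units after turn",(D.T@(np.array(target)-o["eef_pos"])/.05).round(3))
E
python3 -c "
from h import *
go([.492,-.2047,.25],82.4)"
```

```text
t 0.1 pos [0.1575 0.474  0.2385] yawy 71.62 zaxis [-6.0e-04 -1.8e-03 -1.0e+00] F [-0.89 -0.27  0.64] w 0.0852
shift units [-10.629 -10.772  -0.21 ]
turn units [-1.100e-02 -1.000e-03 -1.078e+00]
shift units after turn [ -8.426 -12.57   -0.23 ]
```

Request:
send_rows(
  increments=[
    [[0,0,-0.12,0,0,-0.54],[0,0,-0.12,0,0,-0.54],[-0.5,-0.75,0,0,0,0],[-0.5,-0.75,0,0,0,0],[-0.5,-0.75,0,0,0,0],[-0.5,-0.75,0,0,0,0],[-0.5,-0.75,0,0,0,0],[-0.5,-0.75,0,0,0,0]],
  ],
  grip=0,
)

```text
clock: 1.1
eef_pos: [0.2769, 0.2302, 0.2511]
tool_rot: [0.066, 0.998, -0.0, -0.0]
ft_force: [0.0, -0.5, -0.4]
grip_width: 0.0856
```

Request:
send_rows(
  increments=[
    [[-0.5,-0.75,0,0,0,0],[-0.5,-0.75,0,0,0,0],[-0.5,-0.75,0,0,0,0],[-0.5,-0.75,0,0,0,0],[-0.5,-0.75,0,0,0,0],[-0.5,-0.75,0,0,0,0],[-0.5,-0.75,0,0,0,0],[-0.5,-0.75,0,0,0,0]],
  ],
)

```text
clock: 2.1
eef_pos: [0.4355, -0.0935, 0.251]
tool_rot: [0.066, 0.998, 0.0, -0.0]
ft_force: [0.1, 0.1, 0.5]
grip_width: 0.0852
```

```bash
python3 -c "
from h import *
go([.492,-.2047,.143],82.4)"
```

```text
t 2.1 pos [ 0.4355 -0.0935  0.251 ] yawy 82.4 zaxis [-6.e-04  3.e-04 -1.e+00] F [0.12 0.13 0.51] w 0.0852
shift units [-1.415 -2.055  2.158]
turn units [ 0.001 -0.003 -0.   ]
shift units after turn [-1.413 -2.055  2.16 ]
```

Request:
send_rows(
  increments=[
    [[-0.47,-0.685,0,0,0,0],[-0.47,-0.685,0,0,0,0],[-0.473,-0.685,0,0,0,0],[0,0,0.6,0,0,0],[0,0,0.5,0,0,0],[0,0,0.3,0,0,0],[0,0,0,0,0,0]],
  ],
)

```text
clock: 2.98
eef_pos: [0.4909, -0.2028, 0.1801]
tool_rot: [0.066, 0.998, 0.0, -0.001]
ft_force: [0.1, -0.6, 0.4]
grip_width: 0.0856
```

Run:
```python
from h import *
from workcell import *
go([.492,-.2047,.143],82.4)
for n,(a,b,cc,dd) in {"side":(200,345,215,345),"top":(195,285,300,400)}.items():
    c=camera(n)
    cv2.imwrite(f"pics/{n}1.png",cv2.resize(cv2.cvtColor(c["color"],cv2.COLOR_RGB2BGR)[a:b,cc:dd],None,fx=4,fy=4,interpolation=cv2.INTER_CUBIC))
```

```text
t 2.98 pos [ 0.4909 -0.2028  0.1801] yawy 82.43 zaxis [-0.0028  0.0012 -1.    ] F [ 0.06 -0.6   0.44] w 0.0856
shift units [-0.029 -0.035  0.741]
turn units [ 0.004 -0.017  0.003]
shift units after turn [-0.026 -0.035  0.742]
```

View pics/side1.png

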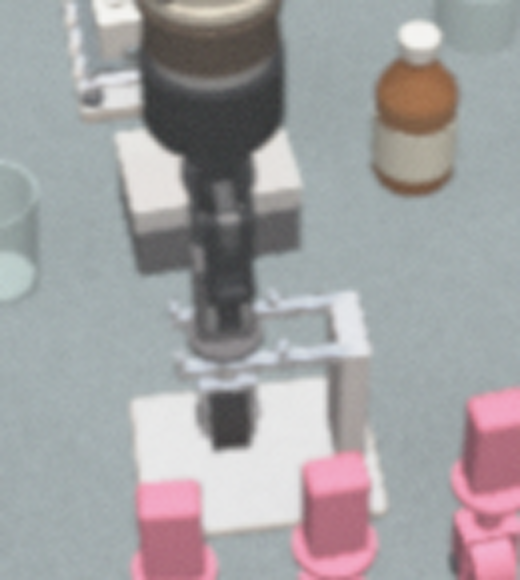

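View pics/top1.png

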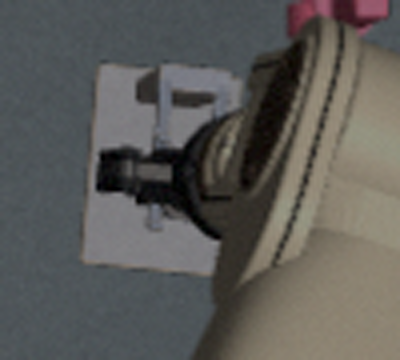

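The crops show the finger straddling the handle at side (225,300) and the jaw centred on the handle along the stand's x. I'll lower and close.

Request:
send_rows(
  increments=[
    [[-0.026,-0.035,0.3,0,-0.017,0],[0,0,0.3,0,0,0],[0,0,0.14,0,0,0],[0,0,0,0,0,0]],
  ],
)

```text
clock: 3.58
eef_pos: [0.4926, -0.205, 0.1439]
tool_rot: [0.066, 0.998, 0.0, 0.001]
ft_force: [0.3, -0.3, -0.3]
grip_width: 0.0854
```

Request:
send_rows(
  increments=[
    [[0,0,0,0,0,0],[0,0,0,0,0,0],[0,0,0,0,0,0],[0,0,0,0,0,0],[0,0,0,0,0,0],[0,0,0,0,0,0],[0,0,0,0,0,0]],
  ],
  grip=1,
)

```text
clock: 4.45
eef_pos: [0.4933, -0.205, 0.1447]
tool_rot: [0.066, 0.998, 0.0, 0.002]
ft_force: [0.7, 3.2, 5.1]
grip_width: 0.0231
```

Run:
```python
from h import *
go([.492,-.2047,.143],82.4)
from workcell import *
for n,(a,b,cc,dd) in {"side":(200,345,215,345)}.items():
    c=camera(n)
    cv2.imwrite(f"pics/{n}2.png",cv2.resize(cv2.cvtColor(c["color"],cv2.COLOR_RGB2BGR)[a:b,cc:dd],None,fx=4,fy=4,interpolation=cv2.INTER_CUBIC))
```

```text
t 4.45 pos [ 0.4933 -0.205   0.1447] yawy 82.44 zaxis [ 3.9e-03 -1.0e-04 -1.0e+00] F [0.71 3.24 5.09] w 0.0231
shift units [0.027 0.002 0.035]
turn units [0.002 0.022 0.004]
shift units after turn [0.027 0.002 0.035]
```

View pics/side2.png

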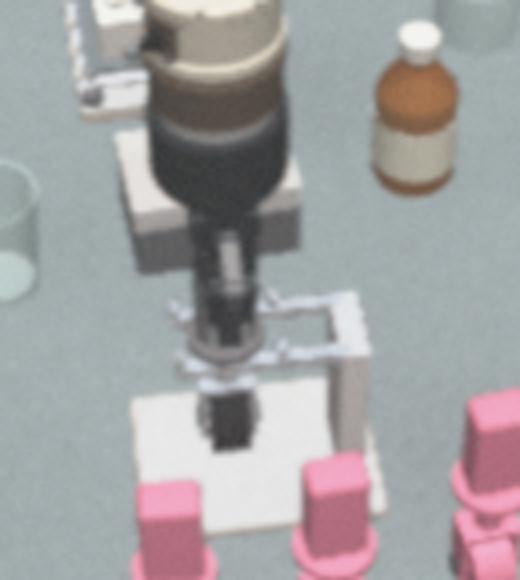

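Request:
send_rows(
  increments=[
    [[0,0,-0.15,0,0,0],[0,0,-0.15,0,0,0],[0,0,0,0,0,0],[0,0,0,0,0,0]],
  ],
)

```text
clock: 5.0
eef_pos: [0.4926, -0.2052, 0.1589]
tool_rot: [0.066, 0.998, -0.0, 0.001]
ft_force: [-0.4, -0.2, -4.6]
grip_width: 0.0235
```

Run:
```python
from h import *
go([.492-.08*np.cos(np.radians(7.6)),-.2047+.08*np.sin(np.radians(7.6)),.159],82.4)
from workcell import *
for n,(a,b,cc,dd) in {"side":(200,345,215,345)}.items():
    c=camera(n)
    cv2.imwrite(f"pics/{n}3.png",cv2.resize(cv2.cvtColor(c["color"],cv2.COLOR_RGB2BGR)[a:b,cc:dd],None,fx=4,fy=4,interpolation=cv2.INTER_CUBIC))
```

```text
t 5.0 pos [ 0.4926 -0.2052  0.1589] yawy 82.41 zaxis [ 2.1e-03 -3.0e-04 -1.0e+00] F [-0.44 -0.2  -4.6 ] w 0.0235
shift units [ 1.613  0.009 -0.005]
turn units [0.    0.012 0.001]
shift units after turn [ 1.613e+00  9.000e-03 -1.000e-03]
```

View pics/side3.png

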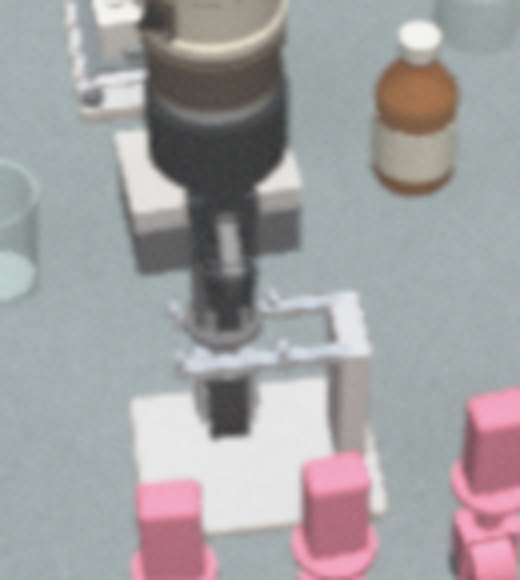

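The roller is lifted 14 mm, carrying its 4 N weight, and the collar clears the prongs. I'll slide it out along the stand's -x.

Request:
send_rows(
  increments=[
    [[0.2,0,-0.01,0,0,0],[0.4,0,0,0,0,0],[0.4,0,0,0,0,0],[0.4,0,0,0,0,0],[0.3,0,0,0,0,0],[0,0,0,0,0,0]],
  ],
)

```text
clock: 5.8
eef_pos: [0.4074, -0.1937, 0.1596]
tool_rot: [0.066, 0.998, -0.0, 0.001]
ft_force: [0.5, -0.1, -3.8]
grip_width: 0.0232
```

Run:
```python
from h import *
from workcell import *
go([.502,.163,.26],84.4)
d={}
for n in ("side","top"):
    c=camera(n); d[n]=c
    a,b,cc,dd={"side":(180,345,195,345),"top":(180,300,280,400)}[n]
    cv2.imwrite(f"pics/{n}4.png",cv2.resize(cv2.cvtColor(c["color"],cv2.COLOR_RGB2BGR)[a:b,cc:dd],None,fx=3.5,fy=3.5,interpolation=cv2.INTER_CUBIC))
pickle.dump(d,open("cams4.pkl","wb"))
```

```text
t 5.8 pos [ 0.4074 -0.1937  0.1596] yawy 82.38 zaxis [ 2.5e-03 -2.0e-04 -1.0e+00] F [ 0.52 -0.08 -3.79] w 0.0232
shift units [-0.934  7.322 -2.004]
turn units [ 0.001  0.014 -0.202]
shift units after turn [-1.186  7.285 -2.007]
```

View pics/side4.png

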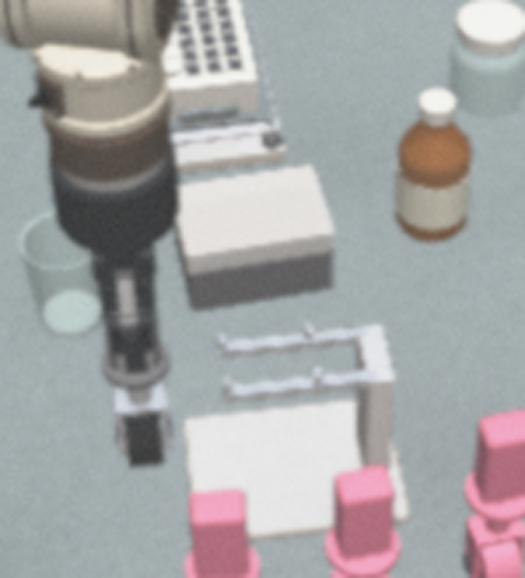

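Request:
send_rows(
  increments=[
    [[0,0,-0.6,0,0,-0.1],[0,0,-0.8,0,0,-0.1],[0,0.5,0,0,0,0],[-0.1,0.8,0,0,0,0],[-0.2,0.8,0,0,0,0],[-0.2,0.8,0,0,0,0],[-0.2,0.8,0,0,0,0],[-0.2,0.8,0,0,0,0]],
  ],
)

```text
clock: 6.9
eef_pos: [0.4764, 0.0272, 0.2297]
tool_rot: [0.048, 0.999, -0.0, 0.002]
ft_force: [0.1, -0.4, -4.3]
grip_width: 0.0234
```

Request:
send_rows(
  increments=[
    [[-0.1,0.8,0,0,0,0],[-0.1,0.8,0,0,0,0],[0,0.6,0,0,0,0],[0,0.4,0,0,0,0],[0,0,0,0,0,0],[0,0,0,0,0,0]],
  ],
)

```text
clock: 7.65
eef_pos: [0.4977, 0.1535, 0.2295]
tool_rot: [0.049, 0.999, -0.001, 0.001]
ft_force: [-0.7, -1.1, -5.2]
grip_width: 0.0234
```

Run:
```python
from h import *
from workcell import *
go([.5005,.1618,.215],84.4)
d={}
for n in ("side","top"):
    c=camera(n); d[n]=c
    a,b,cc,dd={"side":(120,260,180,310),"top":(180,290,150,270)}[n]
    cv2.imwrite(f"pics/{n}5.png",cv2.resize(cv2.cvtColor(c["color"],cv2.COLOR_RGB2BGR)[a:b,cc:dd],None,fx=4,fy=4,interpolation=cv2.INTER_CUBIC))
pickle.dump(d,open("cams5.pkl","wb"))
```

```text
t 7.65 pos [0.4977 0.1535 0.2295] yawy 84.39 zaxis [ 0.0026 -0.0012 -1.    ] F [-0.67 -1.12 -5.19] w 0.0234
shift units [-0.039  0.172  0.291]
turn units [-0.005  0.015 -0.001]
shift units after turn [-0.04   0.171  0.291]
```

View pics/side5.png

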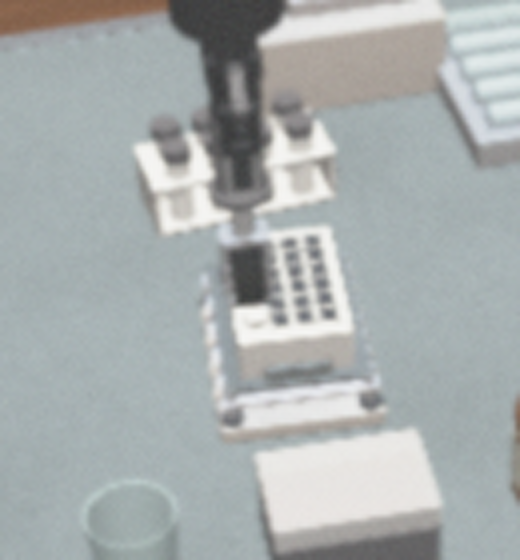

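View pics/top5.png

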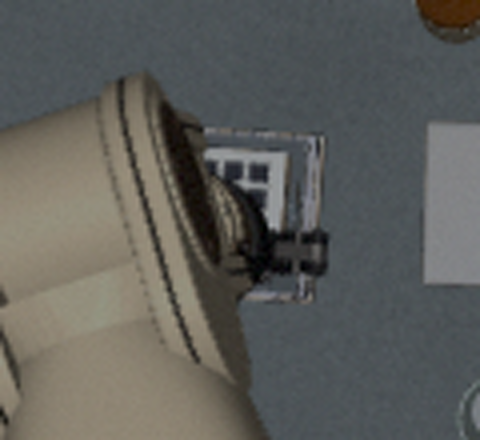

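Run:
```python
from h import *
for f,tcp,yaw,box in (("cams5.pkl",[.4977,.1535,.2295],-5.6,(178,200,230,255)),("cams4.pkl",[.4074,-.1937,.1596],-7.6,(290,316,226,246))):
    c=pickle.load(open(f,"rb"))["side"]
    g=cv2.cvtColor(c["color"],cv2.COLOR_RGB2GRAY)
    r0,r1,c0,c1=box
    m=np.zeros_like(g);m[r0:r1,c0:c1]=(g[r0:r1,c0:c1]<75)
    k,l,s,ce=cv2.connectedComponentsWithStats(m);i=1+np.argmax(s[1:,4]);print(s[i],ce[i])
    w=np.array(tcp)+[0,0,-.0897]
    y=np.radians(yaw);X=np.array([np.cos(y),np.sin(y),0])
    F=np.array([np.sin(y),-np.cos(y),0]) # front -y
    print("pred centre",proj(c,[w]),"front face lr",proj(c,[w+F*.017+[0,0,.017]-X*.012,w+F*.017+[0,0,.017]+X*.012, w+F*.024-X*.012,w+F*.024+X*.012]))
    P=cloud(c)[l==i]; print("cloud med",np.median(P,0),P.min(0),P.max(0))
    for row in range(s[i,1],s[i,1]+s[i,3],3): print(row, np.where(l[row]==i)[0][[0,-1]])
c=pickle.load(open("cams0.pkl","rb"))["side"];
```

```text
[238 183   8  12  66] [241.72727273 188.62121212]
pred centre [[242.81249521 187.16493271]] front face lr [[238.81943609 186.52045188]
 [247.32097188 185.57558377]
 [239.47144772 192.7970434 ]
 [247.93560952 191.84593389]]
cloud med [0.49165953 0.13391672 0.15209898] [0.48318883 0.12405064 0.13334817] [0.50019653 0.1455869  0.16471297]
183 [241 243]
186 [239 244]
189 [239 244]
192 [240 245]
[232 299   9  13  91] [235.61538462 305.49450549]
pred centre [[237.19014798 302.04851461]] front face lr [[232.0538045  303.67480783]
 [242.20512442 302.61747482]
 [232.80234685 310.47139037]
 [242.89204714 309.41236366]]
cloud med [nan nan nan] [nan nan nan] [nan nan nan]
299 [238 238]
302 [232 238]
305 [232 239]
308 [232 239]
311 [233 239]
```

Run:
```python
from h import *
go([.5023,.1623,.211],84.5)
```

```text
t 7.75 pos [0.4977 0.1531 0.2297] yawy 84.34 zaxis [ 2.8e-03 -8.0e-04 -1.0e+00] F [ 0.24  0.57 -4.36] w 0.0236
shift units [-0.072  0.192  0.374]
turn units [-0.003  0.017 -0.016]
shift units after turn [-0.074  0.192  0.374]
```

Request:
send_rows(
  increments=[
    [[-0.074,0.192,0,0,0.015,-0.015],[0,0,0.2,0,0,0],[0,0,0.17,0,0,0],[0,0,0,0,0,0],[0,0,0,0,0,0]],
  ],
)

```text
clock: 8.38
eef_pos: [0.5022, 0.1631, 0.2111]
tool_rot: [0.047, 0.999, -0.0, 0.0]
ft_force: [-0.1, 0.2, -4.6]
grip_width: 0.0233
```

Request:
send_rows(
  increments=[
    [[0,0,0.02,0,0,0],[0,0,0.02,0,0,0],[0,0,0,0,0,0]],
  ],
)

```text
clock: 8.75
eef_pos: [0.5023, 0.1632, 0.2092]
tool_rot: [0.047, 0.999, -0.0, 0.0]
ft_force: [-0.6, 0.2, -4.1]
grip_width: 0.0234
```

Request:
send_rows(
  increments=[
    [[0,0,0.02,0,0,0],[0,0,0.02,0,0,0],[0,0,0,0,0,0]],
  ],
)

```text
clock: 9.12
eef_pos: [0.5024, 0.1633, 0.2075]
tool_rot: [0.047, 0.999, 0.0, 0.0]
ft_force: [-0.1, -1.1, -1.2]
grip_width: 0.0233
```

Request:
send_rows(
  increments=[
    [[0,0,0.03,0,0,0],[0,0,0.03,0,0,0],[0,0,0,0,0,0]],
  ],
)

```text
clock: 9.5
eef_pos: [0.5025, 0.1634, 0.2049]
tool_rot: [0.047, 0.999, 0.0, 0.001]
ft_force: [-1.6, -0.1, 3.4]
grip_width: 0.0231
```

Request:
send_rows(
  increments=[
    [[0,0,0.03,0,0,0],[0,0,0.03,0,0,0],[0,0,0,0,0,0]],
  ],
)

```text
clock: 9.88
eef_pos: [0.5026, 0.1627, 0.2025]
tool_rot: [0.048, 0.999, -0.001, 0.001]
ft_force: [-3.3, -2.0, 9.2]
grip_width: 0.0235
```

Request:
send_rows(
  increments=[
    [[0,0,0.03,0,0,0],[0,0,0.03,0,0,0],[0,0,0,0,0,0]],
  ],
)

```text
clock: 10.25
eef_pos: [0.5026, 0.162, 0.2002]
tool_rot: [0.048, 0.999, -0.001, 0.001]
ft_force: [-4.0, -4.7, 12.7]
grip_width: 0.0235
```

Request:
send_rows(
  increments=[
    [[0,0,0.02,0,0,0],[0,0,0.02,0,0,0],[0,0,0,0,0,0]],
  ],
)

```text
clock: 10.62
eef_pos: [0.5026, 0.1619, 0.1985]
tool_rot: [0.048, 0.999, -0.001, 0.001]
ft_force: [-4.4, -5.0, 14.5]
grip_width: 0.0233
```

Request:
send_rows(
  increments=[
    [[0,0.05,0,0,0,0],[0,0.05,0,0,0,0],[0,0,0,0,0,0]],
  ],
)

```text
clock: 11.0
eef_pos: [0.5032, 0.1677, 0.1987]
tool_rot: [0.048, 0.999, -0.0, 0.002]
ft_force: [-3.9, -3.3, 14.5]
grip_width: 0.0231
```

Request:
send_rows(
  increments=[
    [[0,0.05,0,0,0,0],[0,0.05,0,0,0,0],[0,0,0,0,0,0]],
  ],
)

```text
clock: 11.38
eef_pos: [0.5041, 0.1739, 0.1989]
tool_rot: [0.047, 0.999, 0.001, 0.002]
ft_force: [-3.6, -0.1, 14.0]
grip_width: 0.0231
```

Request:
send_rows(
  increments=[
    [[0.01,0.06,0.01,0,0,0],[0.01,0.06,0,0,0,0],[0,0,0,0,0,0]],
  ],
)

```text
clock: 11.75
eef_pos: [0.504, 0.178, 0.1986]
tool_rot: [0.048, 0.999, -0.001, 0.003]
ft_force: [-3.3, -4.5, 15.6]
grip_width: 0.0236
```

Request:
send_rows(
  increments=[
    [[0,0.06,0,0,0,0],[0,0.06,0,0,0,0],[0,0,0,0,0,0]],
  ],
)

```text
clock: 12.12
eef_pos: [0.5048, 0.1852, 0.1989]
tool_rot: [0.047, 0.999, 0.0, 0.003]
ft_force: [-3.0, -2.4, 16.0]
grip_width: 0.023
```

Request:
send_rows(
  increments=[
    [[0,0.06,0,0,0,0],[0,0.06,0,0,0,0],[0,0,0,0,0,0]],
  ],
)

```text
clock: 12.5
eef_pos: [0.5055, 0.1922, 0.199]
tool_rot: [0.047, 0.999, 0.001, 0.003]
ft_force: [-3.1, 0.3, 15.0]
grip_width: 0.0232
```

Request:
send_rows(
  increments=[
    [[0.01,0.06,0,0,0,0],[0,0.06,0,0,0,0],[0,0,0,0,0,0]],
  ],
)

```text
clock: 12.88
eef_pos: [0.5056, 0.1961, 0.1989]
tool_rot: [0.048, 0.999, -0.001, 0.003]
ft_force: [-3.0, -5.1, 17.0]
grip_width: 0.0233
```

Request:
send_rows(
  increments=[
    [[0,0.06,0,0,0,0],[0,0.06,0,0,0,0],[0,0,0,0,0,0]],
  ],
)

```text
clock: 13.25
eef_pos: [0.5063, 0.2022, 0.199]
tool_rot: [0.048, 0.999, -0.001, 0.003]
ft_force: [-2.4, -4.9, 16.0]
grip_width: 0.0232
```

Request:
send_rows(
  increments=[
    [[0,0.06,0,0,0,0],[0,0.06,0,0,0,0],[0,0,0,0,0,0]],
  ],
)

```text
clock: 13.62
eef_pos: [0.507, 0.2101, 0.1993]
tool_rot: [0.047, 0.999, 0.002, 0.003]
ft_force: [-2.4, -0.0, 15.2]
grip_width: 0.0236
```

Request:
send_rows(
  increments=[
    [[0,0.06,0,0,0,0],[0,0.06,0,0,0,0],[0,0,0,0,0,0]],
  ],
)

```text
clock: 14.0
eef_pos: [0.5074, 0.2145, 0.1991]
tool_rot: [0.048, 0.999, -0.0, 0.003]
ft_force: [-2.2, -3.6, 16.2]
grip_width: 0.0233
```

Request:
send_rows(
  increments=[
    [[0,0.06,0,0,0,0],[0,0.06,0,0,0,0],[0,0,0,0,0,0]],
  ],
)

```text
clock: 14.38
eef_pos: [0.5081, 0.2209, 0.1992]
tool_rot: [0.048, 0.999, 0.0, 0.003]
ft_force: [-1.8, -3.4, 16.5]
grip_width: 0.0235
```

Request:
send_rows(
  increments=[
    [[0,0.06,0,0,0,0],[0,0.06,0,0,0,0],[0,0,0,0,0,0]],
  ],
)

```text
clock: 14.75
eef_pos: [0.5089, 0.2283, 0.1994]
tool_rot: [0.047, 0.999, 0.002, 0.004]
ft_force: [-2.6, 0.2, 14.7]
grip_width: 0.0234
```

Request:
send_rows(
  increments=[
    [[0,0.06,0.01,0,0,0],[0,0.06,0,0,0,0],[0,0,0,0,0,0]],
  ],
)

```text
clock: 15.12
eef_pos: [0.5092, 0.2326, 0.1989]
tool_rot: [0.048, 0.999, -0.0, 0.004]
ft_force: [-2.3, -2.9, 17.7]
grip_width: 0.0234
```

Request:
send_rows(
  increments=[
    [[0,0.06,0,0,0,0],[0,0.06,0,0,0,0],[0,0,0,0,0,0]],
  ],
)

```text
clock: 15.5
eef_pos: [0.5099, 0.2385, 0.199]
tool_rot: [0.048, 0.999, 0.0, 0.004]
ft_force: [-2.6, -3.2, 17.6]
grip_width: 0.0233
```

Request:
send_rows(
  increments=[
    [[0,0.06,0,0,0,0],[0,0.06,0,0,0,0],[0,0,0,0,0,0]],
  ],
)

```text
clock: 15.88
eef_pos: [0.5107, 0.2463, 0.1992]
tool_rot: [0.047, 0.999, 0.002, 0.004]
ft_force: [-2.0, -0.8, 16.3]
grip_width: 0.0232
```

Request:
send_rows(
  increments=[
    [[0,0.06,0,0,0,0],[0,0.06,0,0,0,0],[0,0,0,0,0,0]],
  ],
)

```text
clock: 16.25
eef_pos: [0.5113, 0.2526, 0.1993]
tool_rot: [0.047, 0.999, 0.002, 0.004]
ft_force: [-2.6, 0.3, 16.4]
grip_width: 0.0236
```

Request:
send_rows(
  increments=[
    [[0,0.06,0,0,0,0],[0,0,0,0,0,0]],
  ],
)

```text
clock: 16.5
eef_pos: [0.5116, 0.2555, 0.1993]
tool_rot: [0.047, 0.999, 0.002, 0.004]
ft_force: [-2.7, 0.4, 15.2]
grip_width: 0.0235
```

Request:
send_rows(
  increments=[
    [[0,0,-0.2,0,0,0],[0,0,-0.3,0,0,0],[0,0,-0.3,0,0,0],[0.2,0,-0.3,0,0,0],[0.8,0,0,0,0,0],[0.8,0,0,0,0,0],[0.6,0,0,0,0,0],[0,0,0,0,0,0]],
  ],
)

```text
clock: 17.5
eef_pos: [0.3874, 0.2653, 0.2509]
tool_rot: [0.046, 0.999, -0.0, -0.0]
ft_force: [1.5, -0.1, -3.9]
grip_width: 0.0232
```

Run:
```python
from h import *
from workcell import *
go([.4074,-.1937,.26],82.4)
d={}
for n in ("side","top"):
    c=camera(n); d[n]=c
    a,b,cc,dd={"side":(120,260,180,310),"top":(195,270,155,245)}[n]
    cv2.imwrite(f"pics/{n}6.png",cv2.resize(cv2.cvtColor(c["color"],cv2.COLOR_RGB2BGR)[a:b,cc:dd],None,fx=4,fy=4,interpolation=cv2.INTER_CUBIC))
    P=cloud(c).reshape(-1,3); y=np.radians(-5.5)
    o=np.array([.5336,.2053]) if n=="top" else np.array([.5302,.2024])
    q=(P[:,:2]-o)@np.array([[np.cos(y),-np.sin(y)],[np.sin(y),np.cos(y)]])
    for i in range(6):
        m=(abs(q[:,0]+.027)<.0065)&(abs(q[:,1]+.045-.018*i)<.0065)&(P[:,2]>.075)&(P[:,2]<.115)
        m2=(abs(q[:,0]-.009)<.024)&(abs(q[:,1]+.045-.018*i)<.0085)&(P[:,2]>.075)&(P[:,2]<.115)
        print(n,i,m.sum(),(P[m,2].mean()*1000).round(1),"plate",m2.sum(),(np.median(P[m2,2])*1000).round(1))
pickle.dump(d,open("cams6.pkl","wb"))
```

```text
t 17.5 pos [0.3874 0.2653 0.2509] yawy 84.71 zaxis [-5.e-04 -2.e-04 -1.e+00] F [ 1.51 -0.07 -3.9 ] w 0.0232
shift units [-1.244 -9.103 -0.181]
turn units [-0.002 -0.003  0.231]
shift units after turn [-1.61  -9.046 -0.183]
side 0 19 88.2 plate 66 84.4
side 1 12 88.0 plate 59 84.9
side 2 11 88.0 plate 60 85.3
side 3 11 88.9 plate 59 85.2
side 4 10 89.9 plate 56 85.7
side 5 11 90.4 plate 54 85.8
top 0 23 89.4 plate 100 85.1
top 1 22 89.7 plate 103 85.2
top 2 23 90.5 plate 101 85.0
top 3 21 91.1 plate 104 85.9
top 4 23 90.5 plate 105 86.0
top 5 17 90.5 plate 105 86.7
```

View pics/side6.png

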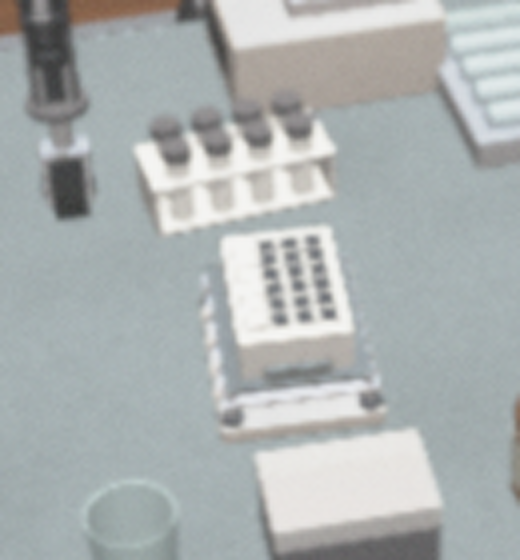

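View pics/top6.png

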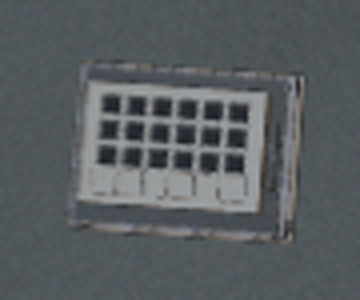

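The side crop shows the caps level along the strip (225–250, 240–330) and about 5 mm above the plate everywhere. The force and height log agrees to within roughly 0.4 mm. There's plenty of time, so I'll make a return pass at ~22 N, where each cap now takes the full load.

Run:
```python
from h import *
go([.5112,.2540,.212],84.5)
```

```text
t 17.6 pos [0.3899 0.2655 0.2508] yawy 84.61 zaxis [ 1.6e-03  4.0e-04 -1.0e+00] F [ 1.01  0.28 -4.32] w 0.0235
shift units [-2.437e+00 -2.000e-03  7.800e-01]
turn units [0.003 0.009 0.011]
shift units after turn [-2.438  0.003  0.777]
```

Request:
send_rows(
  increments=[
    [[-0.8,0,0,0,0,0],[-0.8,0,0,0,0,0],[-0.6,0,0,0,0,0],[-0.24,0,0,0,0,0],[0,0,0.4,0,0,0],[0,0,0.38,0,0,0],[0,0,0,0,0,0]],
  ],
)

```text
clock: 18.48
eef_pos: [0.5101, 0.2531, 0.2093]
tool_rot: [0.047, 0.999, -0.001, -0.002]
ft_force: [-0.2, -0.4, -3.9]
grip_width: 0.0235
```

Request:
send_rows(
  increments=[
    [[0,0,0.06,0,0,0],[0,0,0.06,0,0,0],[0,0,0.04,0,0,0],[0,0,0,0,0,0]],
  ],
)

```text
clock: 18.98
eef_pos: [0.5118, 0.254, 0.2042]
tool_rot: [0.047, 0.999, 0.0, 0.001]
ft_force: [-1.4, -0.1, -0.3]
grip_width: 0.0235
```

Request:
send_rows(
  increments=[
    [[0,0,0.04,0,0,0],[0,0,0.04,0,0,0],[0,0,0.03,0,0,0],[0,0,0,0,0,0],[0,0,0,0,0,0]],
  ],
)

```text
clock: 19.6
eef_pos: [0.5121, 0.2547, 0.2008]
tool_rot: [0.047, 0.999, 0.002, 0.002]
ft_force: [-3.3, -0.2, 11.8]
grip_width: 0.0233
```

Request:
send_rows(
  increments=[
    [[0,0,0.01,0,0,0],[0,0,0,0,0,0]],
  ],
)

```text
clock: 19.85
eef_pos: [0.5121, 0.2547, 0.2005]
tool_rot: [0.047, 0.999, 0.002, 0.002]
ft_force: [-2.7, -0.1, 12.2]
grip_width: 0.0232
```

Request:
send_rows(
  increments=[
    [[0,0,0.02,0,0,0],[0,0,0.015,0,0,0],[0,0,0,0,0,0]],
  ],
)

```text
clock: 20.23
eef_pos: [0.5122, 0.255, 0.1995]
tool_rot: [0.047, 0.999, 0.002, 0.002]
ft_force: [-5.3, -1.0, 14.3]
grip_width: 0.0235
```

Request:
send_rows(
  increments=[
    [[0,-0.08,0,0,0,0],[0,-0.08,0,0,0,0],[0,-0.08,0.005,0,0,0],[0,0,0,0,0,0]],
  ],
)

```text
clock: 20.72
eef_pos: [0.5111, 0.2431, 0.1994]
tool_rot: [0.047, 0.999, 0.002, 0.002]
ft_force: [-5.2, 0.1, 15.9]
grip_width: 0.0236
```

Request:
send_rows(
  increments=[
    [[0,-0.08,0,0,0,0],[0,-0.08,0,0,0,0],[0,-0.08,0.005,0,0,0],[0,0,0,0,0,0]],
  ],
)

```text
clock: 21.22
eef_pos: [0.51, 0.2311, 0.1993]
tool_rot: [0.047, 0.999, 0.002, 0.003]
ft_force: [-4.5, -0.1, 16.2]
grip_width: 0.0235
```

Request:
send_rows(
  increments=[
    [[0.01,-0.08,0.005,0,0,0],[0.01,-0.08,0,0,0,0],[0,-0.08,0.005,0,0,0],[0,0,0,0,0,0]],
  ],
)

```text
clock: 21.72
eef_pos: [0.5085, 0.2192, 0.1991]
tool_rot: [0.047, 0.999, 0.002, 0.003]
ft_force: [-3.6, 0.2, 17.1]
grip_width: 0.0234
```

Request:
send_rows(
  increments=[
    [[0,-0.08,0.005,0,0,0],[0,-0.08,0,0,0,0],[0,-0.08,0.005,0,0,0],[0,0,0,0,0,0]],
  ],
)

```text
clock: 22.22
eef_pos: [0.5074, 0.2072, 0.1987]
tool_rot: [0.047, 0.999, 0.002, 0.003]
ft_force: [-4.0, 0.2, 18.7]
grip_width: 0.0236
```

Request:
send_rows(
  increments=[
    [[0,-0.08,0.005,0,0,0],[0,-0.08,0,0,0,0],[0,-0.08,0.005,0,0,0],[0,0,0,0,0,0]],
  ],
)

```text
clock: 22.72
eef_pos: [0.5063, 0.1952, 0.1983]
tool_rot: [0.047, 0.999, 0.002, 0.004]
ft_force: [-5.0, -0.4, 17.8]
grip_width: 0.0233
```

Request:
send_rows(
  increments=[
    [[0.01,-0.08,0,0,0,0],[0,-0.08,0,0,0,0],[0,-0.08,0.005,0,0,0],[0,0,0,0,0,0]],
  ],
)

```text
clock: 23.22
eef_pos: [0.5051, 0.1832, 0.198]
tool_rot: [0.047, 0.999, 0.002, 0.004]
ft_force: [-3.4, 0.1, 17.3]
grip_width: 0.0235
```

Request:
send_rows(
  increments=[
    [[0,-0.08,0,0,0,0],[0,-0.08,0,0,0,0],[0,-0.08,0.005,0,0,0],[0,0,0,0,0,0]],
  ],
)

```text
clock: 23.72
eef_pos: [0.5039, 0.1712, 0.1977]
tool_rot: [0.047, 0.999, 0.002, 0.004]
ft_force: [-3.9, -0.4, 17.0]
grip_width: 0.0236
```

Request:
send_rows(
  increments=[
    [[0,-0.08,0,0,0,0],[0,-0.08,0,0,0,0],[0,0,0,0,0,0]],
  ],
)

```text
clock: 24.1
eef_pos: [0.5032, 0.1631, 0.1975]
tool_rot: [0.047, 0.999, 0.002, 0.004]
ft_force: [-3.4, -0.0, 17.8]
grip_width: 0.0231
```

All six caps lie on one straight line (slope ≈1°) with no step ahead of the wheel, so they are seated. I'll lift off and return to the stand.

Request:
send_rows(
  increments=[
    [[0,0,-0.2,0,0,0],[0,0,-0.4,0,0,0],[0,0,-0.4,0,0,0],[0,0,0,0,0,0]],
  ],
)

```text
clock: 24.6
eef_pos: [0.502, 0.1625, 0.2437]
tool_rot: [0.047, 0.999, 0.0, 0.001]
ft_force: [-0.2, -0.1, -3.9]
grip_width: 0.0234
```

Run:
```python
from h import *
go([.4080,-.1940,.245],82.4)
```

```text
t 24.6 pos [0.502  0.1625 0.2437] yawy 84.57 zaxis [ 2.7e-03  5.0e-04 -1.0e+00] F [-0.18 -0.09 -3.92] w 0.0234
shift units [ 1.197 -7.276 -0.034]
turn units [0.004 0.015 0.217]
shift units after turn [ 0.921 -7.316 -0.025]
```

Request:
send_rows(
  increments=[
    [[0.1,-0.4,0,0,0,0.1],[0.2,-0.8,0,0,0,0.117],[0.2,-0.8,0,0,0.015,0],[0.2,-0.8,0,0,0,0],[0.2,-0.8,0,0,0,0],[0,-0.8,0,0,0,0],[0,-0.8,0,0,0,0],[0,-0.8,0,0,0,0]],
  ],
)

```text
clock: 25.6
eef_pos: [0.4165, -0.1312, 0.2417]
tool_rot: [0.067, 0.998, 0.0, -0.002]
ft_force: [-0.1, -0.7, -4.4]
grip_width: 0.0234
```

Request:
send_rows(
  increments=[
    [[0,-0.7,0,0,0,0],[0,-0.5,0,0,0,0],[0,0,0,0,0,0],[0,0,0,0,0,0]],
  ],
)

```text
clock: 26.1
eef_pos: [0.4094, -0.1888, 0.2421]
tool_rot: [0.067, 0.998, 0.001, -0.002]
ft_force: [-0.7, 0.1, -5.3]
grip_width: 0.0234
```

Run:
```python
from h import *
go([.4080,-.1940,.1595],82.4)
```

```text
t 26.1 pos [ 0.4094 -0.1888  0.2421] yawy 82.35 zaxis [-0.0042  0.0014 -1.    ] F [-0.7   0.15 -5.27] w 0.0234
shift units [ 0.007 -0.108  1.652]
turn units [ 0.005 -0.025 -0.005]
shift units after turn [ 0.014 -0.107  1.652]
```

Request:
send_rows(
  increments=[
    [[0.01,-0.107,0.4,0,-0.025,0],[0,0,0.5,0,0,0],[0,0,0.5,0,0,0],[0,0,0.25,0,0,0],[0,0,0,0,0,0],[0,0,0,0,0,0]],
  ],
)

```text
clock: 26.85
eef_pos: [0.4101, -0.1945, 0.1614]
tool_rot: [0.066, 0.998, -0.0, 0.002]
ft_force: [-0.2, -0.5, -3.4]
grip_width: 0.0228
```

Run:
```python
from h import *
from workcell import *
go([.4926,-.2052,.1595],82.4)
go([.4080,-.1940,.1595],82.4)
d={}
for n in ("side","top"):
    c=camera(n); d[n]=c
    a,b,cc,dd={"side":(180,345,195,345),"top":(180,300,280,400)}[n]
    cv2.imwrite(f"pics/{n}7.png",cv2.resize(cv2.cvtColor(c["color"],cv2.COLOR_RGB2BGR)[a:b,cc:dd],None,fx=3.5,fy=3.5,interpolation=cv2.INTER_CUBIC))
pickle.dump(d,open("cams7.pkl","wb"))
```

```text
t 26.85 pos [ 0.4101 -0.1945  0.1614] yawy 82.43 zaxis [ 0.0036 -0.0011 -1.    ] F [-0.23 -0.55 -3.36] w 0.0228
shift units [-1.663  0.004  0.045]
turn units [-0.004  0.021  0.003]
shift units after turn [-1.663  0.005  0.038]
t 26.85 pos [ 0.4101 -0.1945  0.1614] yawy 82.43 zaxis [ 0.0036 -0.0011 -1.    ] F [-0.23 -0.55 -3.36] w 0.0228
shift units [0.044 0.003 0.038]
turn units [-0.004  0.021  0.003]
shift units after turn [0.043 0.003 0.038]
```

View pics/side7.png

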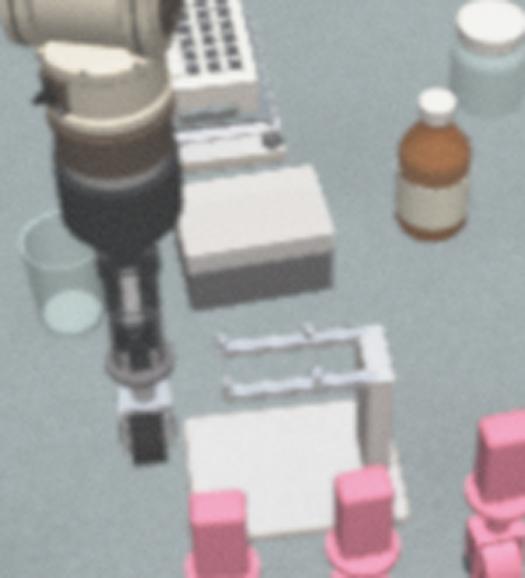

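The roller is upright, collar above prong level, and its pose in the crop matches that at removal (collar 140,360; wheel 148,440). I'll slide it in.

Request:
send_rows(
  increments=[
    [[-0.2,0,0.02,0,0,0],[-0.3,0,0,0,0.02,0],[-0.3,0,0,0,0,0],[-0.3,0,0,0,0,0],[-0.3,0,0,0,0,0],[-0.25,0,0,0,0,0],[0,0,0,0,0,0],[0,0,0,0,0,0]],
  ],
)

```text
clock: 27.95
eef_pos: [0.4907, -0.2051, 0.1592]
tool_rot: [0.066, 0.998, 0.0, -0.001]
ft_force: [0.4, 0.5, -3.9]
grip_width: 0.0236
```

Run:
```python
from h import *
from workcell import *
go([.4930,-.2052,.1595],82.4)
d={}
for n in ("side","top"):
    c=camera(n); d[n]=c
    a,b,cc,dd={"side":(200,345,215,345),"top":(180,300,280,400)}[n]
    cv2.imwrite(f"pics/{n}8.png",cv2.resize(cv2.cvtColor(c["color"],cv2.COLOR_RGB2BGR)[a:b,cc:dd],None,fx=4,fy=4,interpolation=cv2.INTER_CUBIC))
```

```text
t 27.95 pos [ 0.4907 -0.2051  0.1592] yawy 82.4 zaxis [-2.6e-03  5.0e-04 -1.0e+00] F [ 0.39  0.47 -3.93] w 0.0236
shift units [-0.046  0.005 -0.006]
turn units [ 0.001 -0.015 -0.   ]
shift units after turn [-0.047  0.005 -0.006]
```

View pics/side8.png

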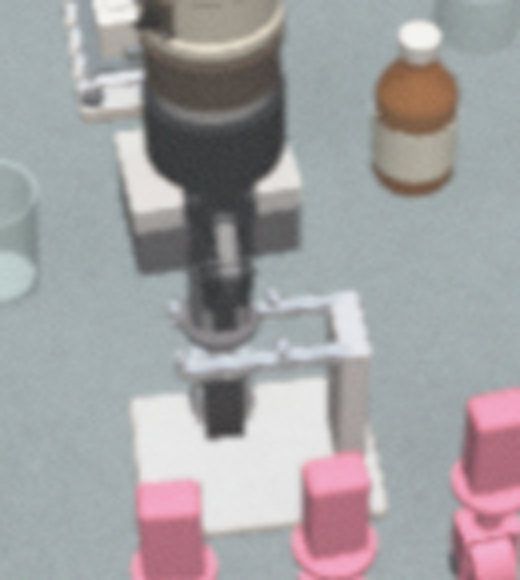

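It is about 2 mm short in x compared with the lifted view (wheel 225 versus 230). I'll nudge it, then lower until the prongs take the weight.

Request:
send_rows(
  increments=[
    [[-0.042,0,0,0,-0.012,0],[0,0,0.1,0,0,0],[0,0,0.1,0,0,0],[0,0,0.04,0,0,0],[0,0,0,0,0,0],[0,0,0,0,0,0]],
  ],
)

```text
clock: 28.8
eef_pos: [0.4934, -0.2056, 0.1475]
tool_rot: [0.066, 0.998, -0.0, 0.0]
ft_force: [-0.1, -0.2, -4.5]
grip_width: 0.0229
```

Request:
send_rows(
  increments=[
    [[0,0,0.02,0,0,0],[0,0,0.02,0,0,0],[0,0,0,0,0,0]],
  ],
)

```text
clock: 29.18
eef_pos: [0.4932, -0.2056, 0.1454]
tool_rot: [0.066, 0.998, -0.0, 0.0]
ft_force: [0.8, -0.1, -4.4]
grip_width: 0.0233
```

Request:
send_rows(
  increments=[
    [[0,0,0.015,0,0,0],[0,0,0,0,0,0],[0,0,0,0,0,0]],
  ],
)

```text
clock: 29.55
eef_pos: [0.4933, -0.2056, 0.1448]
tool_rot: [0.066, 0.998, -0.0, 0.0]
ft_force: [-0.7, -0.7, -3.4]
grip_width: 0.0232
```

Request:
send_rows(
  increments=[
    [[0,0,0.015,0,0,0],[0,0,0,0,0,0],[0,0,0,0,0,0]],
  ],
)

```text
clock: 29.92
eef_pos: [0.4933, -0.2056, 0.1448]
tool_rot: [0.066, 0.998, -0.0, 0.001]
ft_force: [-3.1, 0.9, 5.8]
grip_width: 0.0236
```

Request:
send_rows(
  increments=[
    [[0,0,0.01,0,0,0],[0,0,0,0,0,0],[0,0,0,0,0,0]],
  ],
)

```text
clock: 30.3
eef_pos: [0.4933, -0.2056, 0.1447]
tool_rot: [0.066, 0.998, -0.0, 0.001]
ft_force: [-4.3, 2.3, 7.5]
grip_width: 0.023
```

Request:
send_rows(
  increments=[
    [[0,0,-0.015,0,0,0],[0,0,0,0,0,0],[0,0,0,0,0,0]],
  ],
)

```text
clock: 30.68
eef_pos: [0.4934, -0.2056, 0.1448]
tool_rot: [0.066, 0.998, -0.0, 0.001]
ft_force: [-3.1, 1.4, 5.9]
grip_width: 0.0232
```

Request:
send_rows(
  increments=[
    [[0,0,0,0,0,0],[0,0,0,0,0,0],[0,0,0,0,0,0],[0,0,0,0,0,0],[0,0,0,0,0,0],[0,0,0,0,0,0],[0,0,0,0,0,0],[0,0,0,0,0,0]],
  ],
  grip=0,
)

```text
clock: 31.68
eef_pos: [0.4933, -0.2056, 0.1442]
tool_rot: [0.066, 0.998, -0.0, 0.0]
ft_force: [-0.9, -0.0, -0.1]
grip_width: 0.0853
```

Run:
```python
from h import *
from workcell import *
go([.4930,-.2052,.25],82.4)
c=camera("side")
cv2.imwrite(f"pics/side9.png",cv2.resize(cv2.cvtColor(c["color"],cv2.COLOR_RGB2BGR)[200:345,215:345],None,fx=4,fy=4,interpolation=cv2.INTER_CUBIC))
```

```text
t 31.68 pos [ 0.4933 -0.2056  0.1442] yawy 82.4 zaxis [ 7.e-04 -2.e-04 -1.e+00] F [-0.9  -0.02 -0.08] w 0.0853
shift units [ 0.005  0.006 -2.115]
turn units [-0.001  0.004  0.   ]
shift units after turn [ 0.006  0.007 -2.115]
```

View pics/side9.png

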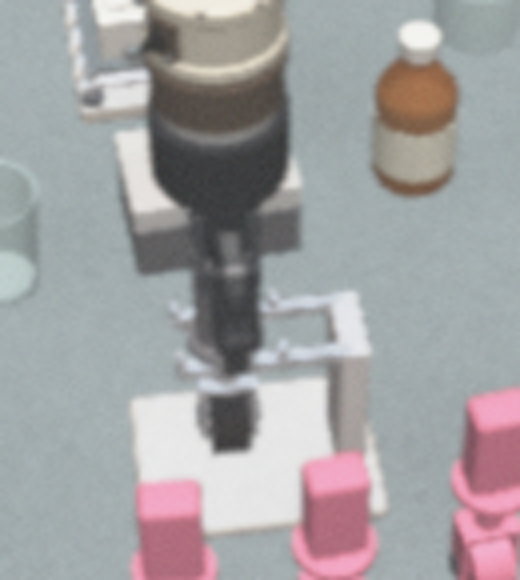

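The gripper is open and the force is zero. The wheel at crop (232,420) matches the start. I'll go straight up and away.

Request:
send_rows(
  increments=[
    [[0,0,-0.2,0,0,0],[0,0,-0.4,0,0,0],[0,0,-0.6,0,0,0],[0,0,-0.8,0,0,0],[0.5,0,-0.4,0,0,0],[0.8,0.3,0,0,0,0],[0.8,0.3,0,0,0,0],[0.5,0,0,0,0,0]],
  ],
)

```text
clock: 32.72
eef_pos: [0.3668, -0.1577, 0.2651]
tool_rot: [0.066, 0.998, -0.0, 0.001]
ft_force: [-0.8, -0.0, 0.5]
grip_width: 0.085
```

Request:
send_rows(
  increments=[
    [[0.3,0.8,0,0,0,0],[0.3,0.8,0,0,0,0],[0,0,0,0,0,0],[0,0,0,0,0,0],[0,0,0,0,0,0]],
  ],
)

```text
clock: 33.35
eef_pos: [0.3495, -0.076, 0.2643]
tool_rot: [0.067, 0.998, -0.0, 0.001]
ft_force: [0.3, -0.2, -0.5]
grip_width: 0.0854
```

Run:
```python
from h import *
from workcell import *
go([.4930,-.2052,.25],82.4)
d={}
for n in ("side","top"):
    c=camera(n);d[n]=c
    cv2.imwrite(f"pics/{n}10.png",cv2.cvtColor(c["color"],cv2.COLOR_RGB2BGR))
pickle.dump(d,open("cams10.pkl","wb"))
c0=pickle.load(open("cams0.pkl","rb"))
for n in d:
    P=cloud(d[n]).reshape(-1,3);Q=cloud(c0[n]).reshape(-1,3)
    for nm,X in (("before",Q),("after",P)):
        z=X[:,2];lim=(X[:,1]<-.12)&(X[:,1]>-.27)&(X[:,0]>.43)&(X[:,0]<.60)&(z>.188)&(z<.203)
        r=cv2.minAreaRect((X[lim][:,:2]*1000).astype(np.float32)); print(n,nm,lim.sum(),np.round(r[0],1),np.round(r[1],1),round(r[2],1),np.median(z[lim]).round(4))
s=cv2.imread("pics/side10.png");cv2.imwrite("pics/c10.png",cv2.resize(s[150:345,205:365],None,fx=3,fy=3,interpolation=cv2.INTER_CUBIC))
```

```text
t 33.35 pos [ 0.3495 -0.076   0.2643] yawy 82.33 zaxis [ 1.2e-03 -5.0e-04 -1.0e+00] F [ 0.33 -0.21 -0.45] w 0.0854
shift units [-3.188 -2.177  0.291]
turn units [-0.002  0.007 -0.007]
shift units after turn [-3.186 -2.181  0.287]
side before 142 [ 490.2 -206.1] [28.5 34.8] 89.4 0.1948
side after 145 [ 489.5 -208.7] [25.  33.7] 76.5 0.1948
top before 130 [ 492.8 -204. ] [23.9 34.5] 81.4 0.1952
top after 129 [ 492.6 -206. ] [23.7 33.2] 87.2 0.1961
```

View pics/c10.png

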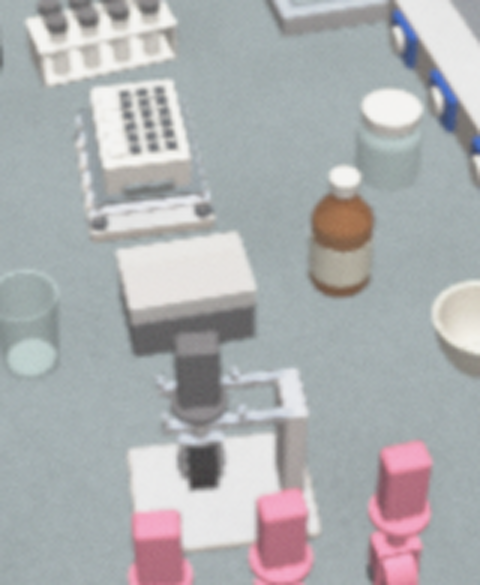

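View pics/top10.png

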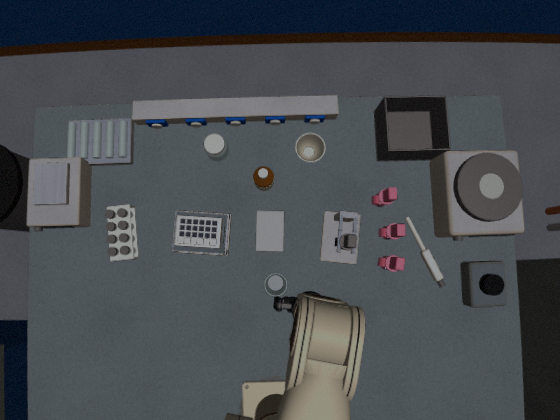

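Everything is in place. The roller hangs at its original height with the handle top at 0.195–0.196 m, and all bystanders sit at the same pixels as at the start. Handing in.

```bash
python3 -c "
from workcell import *
print(job_done(), get_obs()['clock'])"
```

```text
the job is handed in; nothing more can be done
the job is handed in; nothing more can be done
```

I lifted the grey roller out of its stand, rolled it over the strip from cap 0 to cap 5, then rolled it back over the strip as a check. I hung it back in the stand, let go and handed the job in. The clock read 33.4 s just before that.

- **Force on the plate:** about 18–22 N on the first pass and 18–23 N on the return, taken from the readings at the end of each move. All of these are below the 30 N limit.
- **Caps:** on the return pass the wheel met no raised cap. The heights it measured fall on one straight line, sloping about 1°. Depth images taken after the first pass put the cap tops about 5 mm above the plate. I read no cap positions directly and did not measure the caps again after the second pass.
- **Roller:** it is seated at the same height as before. The handle is about 2 mm off in y compared with the start, by both cameras, which is well inside the ±7 mm of play between the prongs. The handle angles measured in the images disagreed with each other by several degrees, both before and after, so I gave them no weight.
- **Bystanders:** they and the pink look-alikes appear where they were. The gripper is clear of everything and the force reading is near zero.

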